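Lock a watch rest into its bayonet work mount and clamp it with the eccentric

ROBOT

A 6-joint arm with a two-finger parallel gripper is mounted at the origin on the work surface. World frame = base frame: x ahead of the robot, y to its left, z up, the work surface at z = 0. Lengths are in mm, angles in rad, forces in N, time in s.
With the tool pointing down it reaches from about 400 to 925 mm from the base axis. Payload 12.5 kg.
Tool frame: the origin (TCP) lies midway between the tips of the shut fingers; the grasp point (between the pads) lies 19 mm behind it (env.tcp_to_grasp is the distance from the TCP to the grasp point, in mm); z points along the fingers, y is the line along which they close (so a half turn about z gives the same grasp; the last joint's range is limited). The gripper opens to 95 mm and grips with 3 to 60 N. Pads are 20 mm wide; open, the fingers measure 119 mm over their backs; the gripper's body (75 mm by 180 mm) begins 59 mm behind the grasp point.
Start: joints at [-0.106, 0.491, 1.559, -0, 1.092, -0.106], TCP at [625.017, 0.021, 214.661] pointing down, gripper open.
Joint ranges: [-3.1, 3.1], [-0.84, 2.19], [0.05, 2.79], [-1.13, 4.28], [0.06, 2.93], [-2.69, 2.69]. Speed limits (rad/s): [2.22, 2.22, 2.79, 3.14, 3.14, 3.14].

INTERFACE

Orientations are given as [roll, pitch, yaw] about the fixed x, y, z axes, in that order (R = Rz(yaw) Ry(pitch) Rx(roll)).
In Python, from cell import env gives the robot as it stands. The module is installed in compiled form; this text tells all that it offers.
- The arm moves only by the tool step_arm, never from a script. Its argument "plan" is a list that holds one entry, the list of rows, each a list of 5 numbers: the shift along the tool's x, y, z in mm, then the turn about the tool's z in degrees, then the opening, from -1 (shut) to 1 (fully open). A call has 1 to 8 rows; each row is the pose to reach, as a shift and turn from the pose commanded when the call began, along the tool's axes at that moment; what a row does not reach only later rows make up. A row lasts 1/12 s, in which the tool goes at most 41.7 mm and 7.16 degrees, less where a joint would pass 70% of its speed; a pose out of reach is approached as far as the arm can. A call with a gripper value outside its range is refused whole. The fingers move at their own pace and stop on an object; the grip force is fixed at half the most. Time passes only in rows, so rows that repeat a pose let the fingers close. It gives the time, the measured TCP pose, the force, the opening and the grip force at its end, in the units of the state.
- env.state(): the state, without advancing time (a new reading comes with each control period).
- env.read_camera(name): name is "scene" or "side" or "wrist"; returns the picture (400x640x3 uint8, blue, green, red); there is no depth.
- env.get_calibration(name): a dict with "K" (3x3 intrinsics, pixels), "extrinsics" (4x4, takes a point from world to camera coordinates). Camera axes: x right, y up, looking along -z (the intrinsics and any distortion apply to the point x, -y, -z); pixel columns grow to the right and rows downward; lengths in mm; the calibration is good to about 2 mm. A picture is of the moment at which its call begins: read the wrist's pose just before it. get_calibration takes no time and is no camera call; for the wrist camera it gives the pose at the moment of the call.
- env.job_done(): hands the job in; it is judged then, once.
The state is a dict: "t": time; "joints": joint angles; "qvel": joint speeds; "tau": joint torques, N m; "eef_pos": TCP position; "tcp_rot": TCP orientation; "ft_force": force on the tool from outside, world axes, zero at the start; "moment": the same for the moment, N m; "opening": opening from 0.0 (shut) to 1.0 (fully open); "grip_force": force on a finger pad.
Only numpy, scipy, OpenCV 4.12 (cv2) and the standard library are available. Lean on these libraries where they do the work, as an engineer would, in place of code of your own. Each camera call takes 0.05 s, during which the arm holds its last target. There are 200 camera calls.

TASK

Fix the lugged watch rest in the work mount so that it is ready for finishing: put its foot into the mount with the lugs in the slots, push it down against the spring, give it a quarter turn clockwise (seen from above) and let it spring up into its notches. Once it is locked and let go, turn the eccentric's bar clockwise until its off-centre disc bears firmly on the rest's flange, and leave it bearing. Leave the other loose things on the bench where they are.

Things in the scene. Friction and masses are not known exactly. Their poses are not given: they have to be found in the camera images.
- rest: Watch rest: striped laminated timber block with rounded saddle top on a metal foot; 0.25 kg, 98 mm tall, upright on the bench. Origin: centre of the foot's underside, z up. Stem 40 mm diameter, 34 mm tall, 3 mm chamfer below. Two lugs along +x and -x reach 31 mm from the axis, 10 mm wide, 16 to 23 mm up. Round flange 68 mm diameter, 34 to 42 mm up. Half a turn makes no difference.
- rest_grip (a point): Point on the rest's axis 68 mm above its underside, where to grip it. The timber is 52 mm long along the rest's x (same direction as the lugs below) and 36 mm wide along its y, with flat parallel sides from 42 to 84 mm; the saddle on top (to 98 mm) is a 40 mm cylinder along y, also 36 mm wide.
- mount: Bayonet socket screwed to the bench: round aluminium, 86 mm diameter, top 47 mm up, on a dark 130 x 175 mm plate. Origin on its axis at bench level, z up. Bore 42.4 mm with two lug slots 15 mm wide along its own +x and -x. Lip 8 mm thick (39 to 47 mm up); under it, along its own +y and -y, notches 4 mm deep, 15 mm wide take the lugs. Turns clockwise from above, 90 degrees; stop 4 degrees further.
- mount_mouth (a point): Centre of the socket's mouth, 47 mm above the bench. With its lugs in the slots the rest stands on a sprung plate, underside 24 mm above the bench. To turn it, push the underside below 16 mm (14 to 15 is right; the flange meets the lip at 13). Plate force: 4 N at first plus 0.8 N per mm, 12 N at 14 mm. Turned and let go, it springs up to 20 mm with its lugs in the notches.
- lobe: Eccentric: dark steel disc, 48 mm diameter, 10 mm thick, lying flat beside the mouth, 53 to 63 mm above the bench (height of the locked rest's flange). It turns about an upright axis 62 mm from the socket's axis on the mount's own +y side. Origin on that turning axis, at the disc's underside, z up. The disc's centre is 8 mm off the axis along its own +x (the lobe).
- cam_grip (a point): Middle of the bar grip fixed on top of the eccentric, on its turning axis, 80 mm above the bench. The steel bar is 40 mm long along the eccentric's own x, 10 mm wide, 63 to 97 mm above the bench: pinch it across its width from above and turn.
- lobe_edge (a point): Rim point of the eccentric farthest from its axis (32 mm). It starts 10 to 30 degrees round from the mount's +x towards its +y, clear of the mouth. Turned clockwise, the rim meets a locked rest's flange when this point is 25 to 35 degrees past the mount's +x towards its -y; 4 to 8 degrees more bears firmly (7 N; turning torque near 0.25 N m, free 0.07). Stays where left.
- blank: Another striped timber block (50 x 50 x 48 mm) on a round 68 mm wooden base 12 mm thick, no metal foot and no lugs: leave it alone.
- watch: Wristwatch with steel bracelet lying flat, 135 mm long: leave it alone.
- screwdriver: Screwdriver lying on the bench: leave it alone.
- hammer: Hammer lying at the far side: leave it alone.
- knife: Spatula lying at the near left: leave it alone.
- cup: Glass cup, 68 mm diameter, 70 mm tall: leave it alone.
- tin: Plain metal tin, 70 mm diameter, 90 mm tall: leave it alone.

How it is judged (in metres and radians):
On the way, in this order (a step that is already met when the one before it is completed fails the run):
1. the rest's foot stands in the mount's mouth with its lugs in the slots (x of rest in the frame of mount between -0.004 and 0.004 m and y of rest in the frame of mount between -0.004 and 0.004 m and z of rest in the frame of mount below 0.028 m and angle between the x axis of rest and the x axis of mount, either way round below 0.25 rad), for 0.05 s.
2. the rest has been given its quarter turn, has sprung up into the notches and is let go (x of rest in the frame of mount between -0.004 and 0.004 m and y of rest in the frame of mount between -0.004 and 0.004 m and angle between the x axis of rest and the y axis of mount, either way round below 0.2 rad and z of rest in the frame of mount between 0.017 and 0.0225 m and angle between rest's own z axis and vertical below 0.12 rad and contact force between the fingers and rest below 0.1 N), for 0.2 s.
3. the eccentric's disc bears on the rest (contact force between lobe and rest above 2 N), for 0.2 s.
At the end, for the whole second after the job is handed in: The rest is locked in the mount (axis within 4 mm, lugs within 0.2 rad of the notches, underside 17 to 22.5 mm above the bench, tilted less than 0.12 rad), let go and at rest, and the eccentric bears on it with more than 2 N (all of step 2 and contact force between lobe and rest above 2 N and linear speed of rest below 0.02 m/s); the robot touches nothing.
It fails at once if another loose thing is shifted by more than 30 mm (distance of any of blank, watch, screwdriver, hammer, knife, cup, tin from where it was at the start of the episode above 0.03 m).
It also fails if it takes over 61 s, if anything falls off the work surface, if the arm or the gripper's body presses on something with over 40 N, if the wrist force passes 120 N, or if a joint passes its speed limit or range.

## Working session

There is one attempt and no reset: what is moved stays moved. The work goes in short steps, Python scripts to look and compute and a tool call to move; the robot and the scene stay as the last step left them, time stands still between calls to the robot, and variables do not carry over. Pictures are saved under pics/ and viewed, at most 13 in all, crops included, and the job is handed in when it is done.

Besides the shell and the picture viewer there is one more tool, called after ">>>" as name(argument=value, ...) on one line, values as JSON. step_arm: Moves the arm, as the interface text tells. Its arguments: {"type":"object","properties":{"plan":{"type":"array"}},"required":["plan"]}

```bash
mkdir -p pics
cat > h.py <<'E'
import numpy as np, cv2
from cell import env
def cal(n):
    c=env.get_calibration(n); return np.array(c["K"],float), np.array(c["extrinsics"],float), c
def ray(n,uv,c=None):
    K,E,_=c or cal(n)
    d=np.linalg.inv(K)@np.array([uv[0],uv[1],1.]); d=np.array([d[0],-d[1],-d[2]])
    R,t=E[:3,:3],E[:3,3]; return -R.T@t, R.T@d
def onz(n,uv,z,c=None):
    o,d=ray(n,uv,c); return o+d*(z-o[2])/d[2]
def proj(n,p,c=None):
    K,E,_=c or cal(n); q=E[:3,:3]@np.array(p,float)+E[:3,3]; q=K@[q[0],-q[1],-q[2]]; return q[:2]/q[2]
E
python3 - <<'E'
from h import *
for n in("scene","side","wrist"):
    c=cal(n); im=env.read_camera(n); cv2.imwrite(f"pics/{n}0.png",im); print(n,c[2].keys(),c[0].round(1).tolist(),ray(n,(320,200),c)[0].round(0))
s=env.state(); print(s["t"],s["eef_pos"],s["tcp_rot"],s["opening"])
E
```

```text
scene dict_keys(['K', 'extrinsics']) [[380.2, 0.0, 314.9], [0.0, 380.2, 191.2], [0.0, 0.0, 1.0]] [ 930. -480.  911.]
side dict_keys(['K', 'extrinsics']) [[501.8, 0.0, 314.8], [0.0, 501.8, 203.8], [0.0, 0.0, 1.0]] [-107. -641. 1033.]
wrist dict_keys(['K', 'extrinsics']) [[339.7, 0.0, 319.3], [0.0, 339.7, 198.5], [0.0, 0.0, 1.0]] [625.  82. 384.]
0.15 [6.24815210e+02 6.40469570e-02 2.14220744e+02] [-3.14076877e+00 -8.42510140e-05  1.57087767e+00] 1.003439834874095
```

View pics/scene0.png

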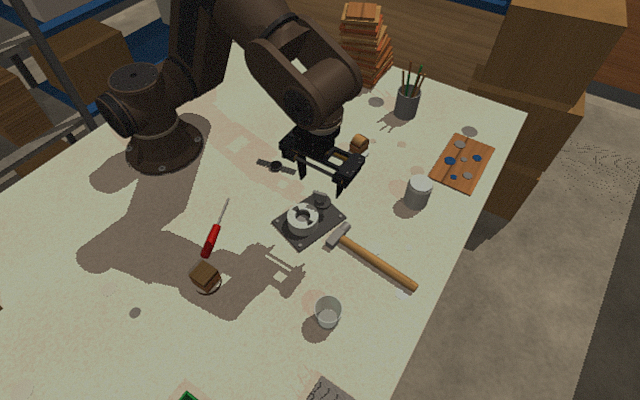

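View pics/wrist0.png

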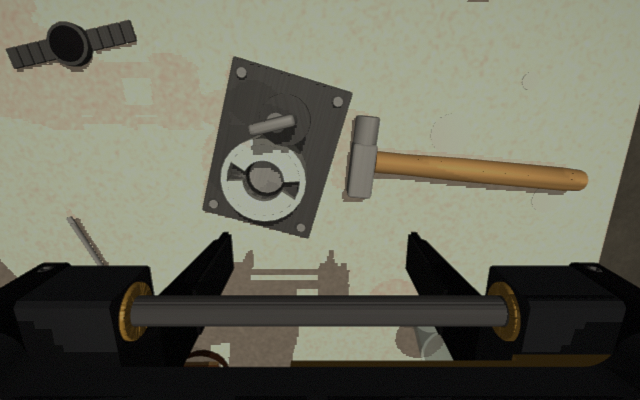

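Run:
```python
from h import *
s=cv2.imread("pics/scene0.png"); d=cv2.imread("pics/side0.png")
a=cv2.resize(s[110:180,300:400],(400,280)); b=cv2.resize(s[240:310,160:260],(400,280))
cv2.imwrite("pics/c1.png",np.vstack([np.hstack([a,b]),cv2.resize(d,(800,500))[90:410]]))
```

```text
(no output)
```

View pics/c1.png

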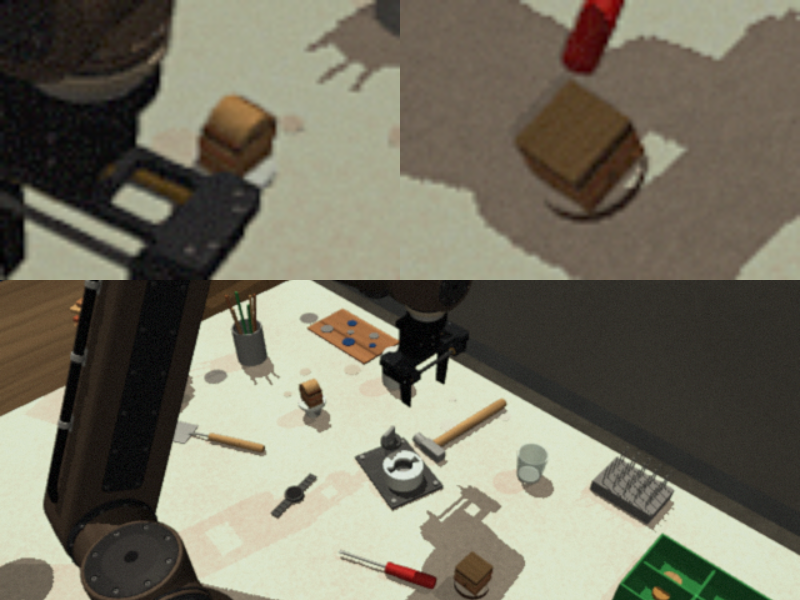

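Run:
```python
from h import *
print(onz("scene",(359,145),68), onz("side",(249.6,157),75))
im=cv2.imread("pics/wrist0.png"); c=cal("wrist")
g=cv2.cvtColor(im,cv2.COLOR_BGR2HSV)
print("mount",onz("wrist",(264,180),47,c),onz("wrist",(272,125),97,c))
# plate bolts
for p in[(241,72),(338,102),(301,227),(213,204)]: print(onz("wrist",p,12,c).round(1))
# side-view check of mount mouth: seen approx (404,465)->
print(onz("side",(404/1.25,(465-280+90)/1.25),47))
```

```text
[571.11967019 303.72120451  68.        ] [579.24761105 313.59770756  75.        ]
mount [568.40136545   0.89567903  47.        ] [585.65471379  59.70763074  97.        ]
[544.2 106.7  12. ]
[644.6  76.9  12. ]
[603.3 -64.1  12. ]
[502.5 -35.8  12. ]
[566.85423563  -3.91089481  47.        ]
```

>>> step_arm(plan=[[[40, -10, 0, 0, 1], [80, -20, 0, 0, 1], [120, -30, 0, 0, 1], [160, -40, 0, 0, 1], [200, -50, 0, 0, 1], [220, -50, 0, 0, 1], [220, -50, 0, 0, 1], [220, -50, 0, 0, 1]]])

```text
t: 0.82
eef_pos: [574.7, 220.8, 214.3]
tcp_rot: [-3.141, 0.0, 1.573]
ft_force: [0.1, -1.2, 0.0]
opening: 1.002
grip_force: 0.0
```

Run:
```python
from h import *
s=env.state(); print(s["t"],s["eef_pos"],s["tcp_rot"],s["qvel"].round(3) if hasattr(s["qvel"],"round") else s["qvel"])
c=cal("wrist"); im=env.read_camera("wrist"); cv2.imwrite("pics/wrist1.png",im)
np.savez("w1.npz",K=c[0],E=c[1])
```

```text
0.8167 [574.70231149 220.84468452 214.34807809] [-3.14130943e+00  2.73023922e-04  1.57300806e+00] [-0.041 -0.005  0.008 -0.003 -0.003 -0.01 ]
```

View pics/wrist1.png

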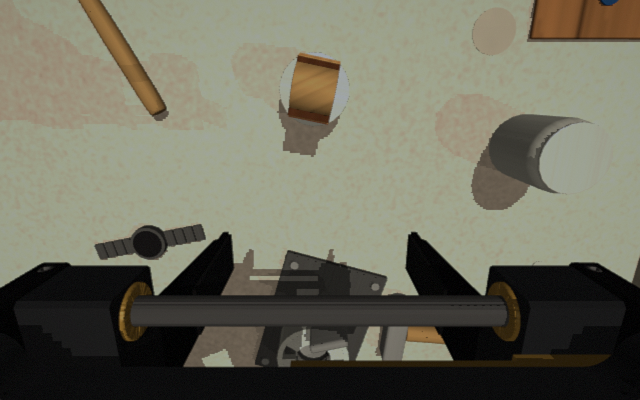

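Run:
```python
from h import *
im=cv2.imread("pics/wrist1.png"); z=np.load("w1.npz"); c=(z["K"],z["E"],0)
h=cv2.cvtColor(im,cv2.COLOR_BGR2HSV)
roi=np.zeros(im.shape[:2],np.uint8); roi[45:130,275:355]=255
t=cv2.inRange(h,(0,110,40),(25,255,255))&roi
k=max(cv2.findContours(t,0,1)[0],key=cv2.contourArea)
print(cv2.minAreaRect(k), [ (p,onz("wrist",p,84,c).round(1)) for p in cv2.boxPoints(cv2.minAreaRect(k)).round(1)])
cr=cv2.resize(im[40:140,260:370],None,fx=5,fy=5,interpolation=cv2.INTER_CUBIC)
for i in range(0,110,20): cv2.putText(cr,str(260+i),(i*5,10),0,.4,(0,0,255))
for i in range(0,100,20): cv2.putText(cr,str(40+i),(0,i*5+5),0,.4,(0,0,255))
cv2.imwrite("pics/c2.png",cr)
```

```text
((312.6878356933594, 88.21295928955078), (43.92997360229492, 64.6585693359375), 12.33908748626709) [(array([284.3, 115.1], dtype=float32), array([544.5, 287.7,  84. ])), (array([298.1,  51.9], dtype=float32), array([557.2, 338. ,  84. ])), (array([341.1,  61.3], dtype=float32), array([592.6, 330.9,  84. ])), (array([327.2, 124.5], dtype=float32), array([581.5, 279.9,  84. ]))]
```

View pics/c2.png

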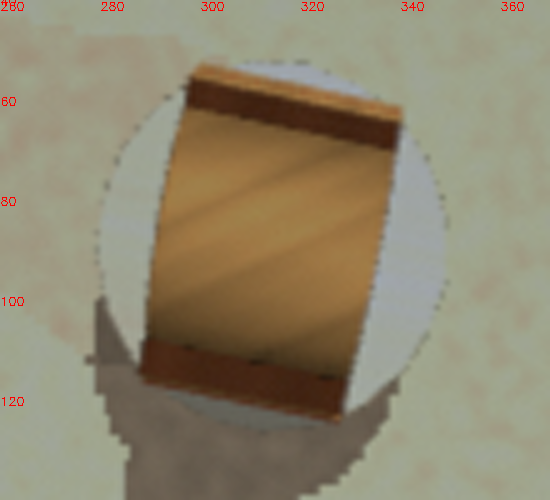

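Run:
```python
from h import *
z=np.load("w1.npz"); c=(z["K"],z["E"],0)
P=[onz("wrist",p,84,c)[:2] for p in[(297.5,53),(337.5,61.5),(327,124),(287.5,116)]]
print(np.mean(P,0)); d=[P[(i+1)%4]-P[i] for i in range(4)]
print([(np.hypot(*v).round(1),np.degrees(np.arctan2(v[1],v[0])).round(1)) for v in d])
F=[onz("wrist",p,42,c)[:2] for p in[(279.5,88.5),(349,88.5),(314,52),(314,126)]]; print(np.round(F,1),np.mean(F,0))
print(onz("scene",(359,145),75),ray("wrist",(320,200),c)[1])
s=env.state(); print(s["eef_pos"],s["tcp_rot"])
```

```text
[568.73479373 308.80355134]
[(np.float64(33.5), np.float64(-11.1)), (np.float64(51.1), np.float64(-99.3)), (np.float64(34.7), np.float64(168.9)), (np.float64(51.1), np.float64(79.3))]
[[536.4 310.5]
 [603.1 310.6]
 [569.6 342.9]
 [569.4 275.2]] [569.64417647 309.79854717]
[574.10471611 297.21381877  75.        ] [ 0.00229878 -0.29001353 -0.95703153]
[574.91745311 219.835749   214.39752468] [-3.14125921e+00  3.47994720e-04  1.57156652e+00]
```

>>> step_arm(plan=[[[40, -3, 0, 5, 1], [80, -5.7, 0, 10.8, 1], [89.3, -5.7, 30, 10.8, 1], [89.3, -5.7, 70, 10.8, 1], [89.3, -5.7, 110, 10.8, 1], [89.3, -5.7, 145, 10.8, 1], [89.3, -5.7, 165, 10.8, 1], [89.3, -5.7, 165, 10.8, 1]]])

```text
t: 1.53
eef_pos: [567.9, 306.8, 45.0]
tcp_rot: [-3.136, 0.004, 1.38]
ft_force: [-0.0, 0.7, -0.5]
opening: 0.999
grip_force: 0.0
```

>>> step_arm(plan=[[[0, 0, 0, 0, -1], [0, 0, 0, 0, -1], [0, 0, 0, 0, -1], [0, 0, 0, 0, -1], [0, 0, 0, 0, -1], [0, 0, 0, 0, -1], [0, 0, 0, 0, -1], [0, 0, 0, 0, -1]]])

```text
t: 2.2
eef_pos: [569.3, 309.4, 49.9]
tcp_rot: [3.141, -0.0, 1.382]
ft_force: [-0.4, 0.8, -1.2]
opening: 0.493
grip_force: 0.0
```

>>> step_arm(plan=[[[0, 0, 0, 0, -1], [0, 0, 0, 0, -1], [0, 0, 0, 0, -1], [0, 0, 0, 0, -1], [0, 0, 0, 0, -1], [0, 0, 0, 0, -1]]])

```text
t: 2.7
eef_pos: [569.3, 309.3, 49.7]
tcp_rot: [3.141, -0.0, 1.382]
ft_force: [-0.9, -0.1, -0.1]
opening: 0.377
grip_force: 30.0
```

>>> step_arm(plan=[[[0, 0, -40, 0, -1], [0, 0, -80, 0, -1], [0, 0, -120, 0, -1], [0, 0, -150, -5, -1], [-20, 9, -165, -12, -1], [-55, 25, -165, -19, -1], [-90, 40, -165, -26, -1], [-125, 56, -165, -33, -1]]])

```text
t: 3.37
eef_pos: [600.6, 174.9, 214.8]
tcp_rot: [3.142, 0.0, 1.965]
ft_force: [0.4, -0.5, -2.0]
opening: 0.376
grip_force: 30.0
```

Run:
```python
from h import *
s=env.state(); p=np.array(s["eef_pos"]); y=s["tcp_rot"][2]; print(p,s["tcp_rot"],s["joints"],s["opening"])
d=np.array([647,-22])-p[:2]; print(d@[np.cos(y),np.sin(y)], d@[np.sin(y),-np.cos(y)], np.degrees(y)-163.6)
```

```text
[600.60461252 174.93928646 214.76592479] [3.14151797e+00 1.21144737e-04 1.96515085e+00] [ 1.77934163e-01  4.91587294e-01  1.55735692e+00 -1.15207509e-04
  1.09254949e+00 -2.16367348e-01] 0.37636814479683256
-199.64884385101368 -32.83220492896268 -51.005150218166335
```

>>> step_arm(plan=[[[-28, -5, 0, -7, -1], [-56, -9, 0, -14, -1], [-84, -14, 0, -21, -1], [-112, -18, 0, -28, -1], [-140, -23, 0, -35, -1], [-168, -28, 0, -42, -1], [-190, -32, 0, -49, -1], [-200, -33, 0, -51, -1]]])

```text
t: 4.03
eef_pos: [645.9, -24.4, 214.1]
tcp_rot: [-3.141, -0.001, 2.853]
ft_force: [-0.1, 0.7, -2.1]
opening: 0.379
grip_force: 30.0
```

>>> step_arm(plan=[[[0, 0, 0, 0, -1], [0, 0, 0, 0, -1]]])

```text
t: 4.2
eef_pos: [645.6, -21.7, 214.2]
tcp_rot: [3.142, -0.001, 2.845]
ft_force: [0.1, -0.1, -1.7]
opening: 0.374
grip_force: 30.0
```

Run:
```python
from h import *
s=env.state(); print(s["t"],s["eef_pos"],s["tcp_rot"],s["qvel"])
c=cal("wrist"); im=env.read_camera("wrist"); cv2.imwrite("pics/wrist2.png",im)
np.savez("w2.npz",K=c[0],E=c[1])
g=proj("wrist",(568.4,.9,47),c); print(g)
cv2.imwrite("pics/c3.png",cv2.resize(im,(800,500)))
```

```text
4.2 [645.55308319 -21.68663502 214.2056192 ] [ 3.14156978e+00 -8.56282040e-04  2.84517729e+00] [ 0.02678657 -0.00695798  0.00510986  0.00238512 -0.00060467  0.01387416]
[317.46345387  98.0297169 ]
```

View pics/c3.png

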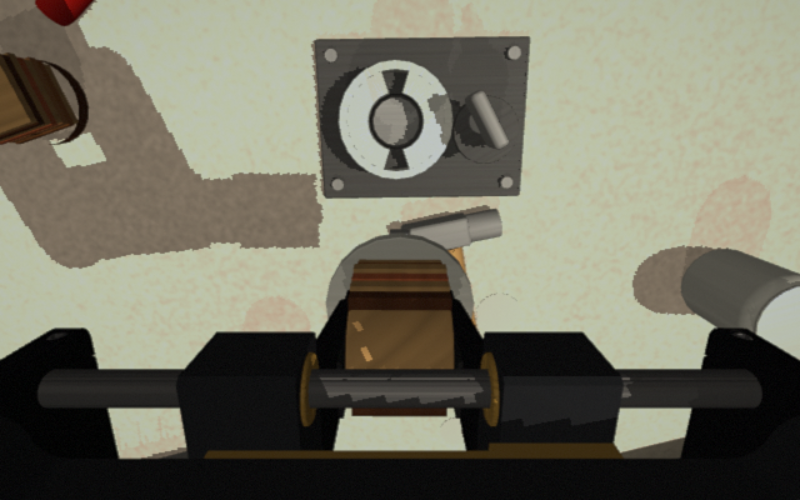

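Run:
```python
from h import *
im=cv2.imread("pics/wrist2.png"); z=np.load("w2.npz"); c=(z["K"],z["E"],0)
h=cv2.cvtColor(im,cv2.COLOR_BGR2HSV)
roi=np.zeros(im.shape[:2],np.uint8); roi[45:147,262:368]=255
m=cv2.inRange(h,(0,0,150),(180,60,255))&roi
k=max(cv2.findContours(m,0,1)[0],key=cv2.contourArea); hull=cv2.convexHull(k)
W=np.array([onz("wrist",p[0]+.0,47,c)[:2] for p in hull])
from scipy.optimize import least_squares
r=least_squares(lambda q:np.hypot(*(W-q[:2]).T)-q[2],[568,0,43],loss="soft_l1"); print("ring",r.x,np.abs(r.fun).max())
o=r.x[:2]
# dark sectors in ring between r 24 and 36: slots
H,Wd=im.shape[:2]; pts=[]
for v in range(45,147):
    for u in range(262,368):
        p=onz("wrist",(u,v),47,c)[:2]-o; rr=np.hypot(*p)
        if 23<rr<30 and h[v,u,2]<110: pts.append(p)
pts=np.array(pts); a=np.degrees(np.arctan2(pts[:,1],pts[:,0]))
for lo,hi in((-50,15),(130,195)):
    b=(a%360) if lo>0 else a; s=b[(b>lo)&(b<hi)]; print(len(s),s.mean(),s.min(),s.max())
# bar
B=[onz("wrist",np.array(p)/1.25,97,c)[:2].round(1) for p in[(475,94),(503,147)]]; print("bar",B)
bolts=[onz("wrist",np.array(p)/1.25,12,c)[:2] for p in[(331,55),(514,53),(507,182),(338,184)]]
for i in range(4):
    d=bolts[(i+1)%4]-bolts[i]; print(np.hypot(*d).round(1),np.degrees(np.arctan2(d[1],d[0])).round(2))
t=env.state(); print(t["eef_pos"],np.degrees(t["tcp_rot"][2]))
p=np.array(t["eef_pos"]);y=t["tcp_rot"][2]
d=o-p[:2]; print("shift",d@[np.cos(y),np.sin(y)], d@[np.sin(y),-np.cos(y)])
```

```text
ring [5.67083471e+02 1.73984930e-01 4.29816997e+01] 0.29742466479191165
96 -16.51518889876124 -30.969785981687107 -2.267102143095007
114 163.74144498576192 149.71977984755773 178.09178887266495
bar [array([566.3,  54. ]), array([603.7,  63.6])]
147.4 73.55
103.6 -16.0
147.9 -106.35
103.8 163.74
[645.49083597 -21.0052938  214.33905727] 163.06601127568706
shift 81.17658086191135 -2.5767271706185113
```

Run:
```python
from h import *
im=cv2.imread("pics/wrist2.png"); z=np.load("w2.npz"); c=(z["K"],z["E"],0)
p=np.array([645.55,-21.69]);y=2.84518
X=np.array([np.cos(y),np.sin(y)]);Y=np.array([np.sin(y),-np.cos(y)])
col=im[180:240,318:322].astype(int).mean(1).round(0); print(col[:16].tolist())
for v in (187,188,189,190): 
  print(v,[((onz("wrist",(320,v),zz,c)[:2]-p)@X).round(1) for zz in (199.2,207.2)])
# timber front face lower edge/top
for q in[(352,261),(448,261),(350,293),(452,293)]:
  for zz in (249.2,207.2): d=onz("wrist",np.array(q)/1.25,zz,c)[:2]-p; print(q,zz,(d@X).round(1),(d@Y).round(1))
```

```text
[[87.0, 100.0, 112.0], [80.0, 92.0, 102.0], [79.0, 92.0, 100.0], [57.0, 63.0, 68.0], [44.0, 48.0, 49.0], [44.0, 48.0, 50.0], [57.0, 62.0, 64.0], [62.0, 70.0, 72.0], [63.0, 70.0, 72.0], [70.0, 78.0, 80.0], [94.0, 103.0, 105.0], [90.0, 100.0, 102.0], [87.0, 96.0, 99.0], [86.0, 96.0, 98.0], [86.0, 97.0, 98.0], [86.0, 96.0, 98.0]]
187 [np.float64(32.5), np.float64(34.6)]
188 [np.float64(31.9), np.float64(34.0)]
189 [np.float64(31.3), np.float64(33.4)]
190 [np.float64(30.7), np.float64(32.9)]
(352, 261) 249.2 36.1 -15.0
(352, 261) 207.2 22.2 -19.9
(448, 261) 249.2 36.0 17.2
(448, 261) 207.2 22.2 22.3
(350, 293) 249.2 24.5 -16.0
(350, 293) 207.2 7.0 -21.3
(452, 293) 249.2 24.5 19.0
(452, 293) 207.2 7.0 24.6
```

Run:
```python
from h import *
from scipy.optimize import least_squares
z=np.load("w2.npz"); c2=(z["K"],z["E"],0)
# wrist0 calibration from relative transform tool->cam
def T(p,y):
    M=np.eye(4); M[:3,:3]=np.array([[np.cos(y),np.sin(y),0],[np.sin(y),-np.cos(y),0],[0,0,-1]]); M[:3,3]=p; return M
rel=c2[1]@T([645.55,-21.69,214.2],2.84518); print(rel.round(3).tolist())
z1=np.load("w1.npz"); print((z1["E"]@T([574.70,220.84,214.35],1.57301)).round(3).tolist())
c0=(z["K"],rel@np.linalg.inv(T([624.82,.06,214.22],1.57088)),0)
for f,c,(v0,v1,u0,u1) in(("wrist0",c0,(130,224,215,312)),("wrist2",c2,(45,147,262,368))):
    im=cv2.imread(f"pics/{f}.png"); h=cv2.cvtColor(im,cv2.COLOR_BGR2HSV)
    roi=np.zeros(im.shape[:2],np.uint8); roi[v0:v1,u0:u1]=255
    m=cv2.inRange(h,(0,0,150),(180,60,255))&roi
    k=max(cv2.findContours(m,0,1)[0],key=cv2.contourArea); hull=cv2.convexHull(k)
    W=np.array([onz("wrist",p[0],47,c)[:2] for p in hull])
    r=least_squares(lambda q:np.hypot(*(W-q[:2]).T)-q[2],[568,0,43],loss="soft_l1"); print(f,r.x,np.abs(r.fun).max())
im=cv2.imread("pics/wrist2.png")
a=im[205:300,250:395]; cv2.imwrite("pics/c4.png",cv2.resize(a,None,fx=5,fy=5,interpolation=cv2.INTER_CUBIC)) 
# flange widest span row by row
g=cv2.cvtColor(im,cv2.COLOR_BGR2GRAY).astype(int)
for v in(215,225,235): print(v,[int(x) for x in g[v,250:290]],[int(x) for x in g[v,350:390]])
```

```text
[[-0.001, 1.0, 0.0, -0.812], [0.959, 0.001, 0.285, -28.896], [0.285, 0.0, -0.959, -186.254], [0.0, 0.0, 0.0, 1.0]]
[[-0.001, 1.0, 0.0, -0.085], [0.958, 0.001, 0.286, -29.618], [0.286, 0.0, -0.958, -186.49], [0.0, 0.0, 0.0, 1.0]]
wrist0 [ 5.68026691e+02 -5.04012002e-01  4.27558901e+01] 0.5302616635552155
wrist2 [5.67083471e+02 1.73984930e-01 4.29816997e+01] 0.29742466479191165
215 [186, 187, 188, 189, 190, 193, 191, 188, 185, 185, 187, 188, 188, 186, 186, 187, 191, 192, 178, 119, 106, 113, 112, 110, 97, 95, 94, 95, 96, 96, 95, 94, 84, 66, 63, 61, 63, 63, 62, 64] [63, 63, 62, 63, 63, 60, 62, 76, 95, 96, 96, 96, 96, 94, 96, 96, 97, 95, 91, 83, 101, 120, 146, 183, 192, 190, 190, 191, 190, 190, 188, 188, 190, 192, 192, 192, 191, 190, 190, 192]
225 [192, 192, 192, 192, 192, 192, 192, 190, 188, 189, 187, 187, 187, 175, 126, 113, 113, 114, 113, 112, 114, 113, 115, 110, 97, 95, 94, 96, 95, 95, 90, 59, 48, 48, 48, 47, 47, 48, 46, 46] [52, 51, 49, 50, 51, 49, 48, 45, 59, 87, 96, 96, 97, 97, 96, 95, 95, 94, 99, 113, 113, 113, 113, 110, 100, 116, 180, 193, 193, 191, 188, 189, 189, 191, 191, 192, 192, 192, 192, 191]
235 [190, 189, 190, 190, 190, 187, 186, 185, 186, 188, 188, 174, 121, 114, 115, 115, 115, 117, 115, 114, 115, 116, 116, 116, 117, 117, 106, 40, 5, 12, 17, 19, 18, 18, 19, 18, 17, 21, 19, 24] [15, 18, 16, 15, 16, 16, 15, 19, 17, 15, 13, 10, 50, 97, 99, 98, 100, 102, 116, 117, 117, 117, 117, 116, 117, 115, 112, 127, 182, 189, 190, 191, 191, 193, 191, 193, 191, 192, 191, 189]
```

>>> step_arm(plan=[[[30, -1, 0, -0.5, -1], [60, -2, 0, -0.5, -1], [80, -3, 0, -0.5, -1], [82, -3, 30, -0.5, -1], [82, -3, 65, -0.5, -1], [82, -3, 95, -0.5, -1], [82, -3, 104, -0.5, -1], [82, -3, 104, -0.5, -1]]])

```text
t: 4.92
eef_pos: [565.4, 0.4, 108.9]
tcp_rot: [-3.141, -0.004, 2.857]
ft_force: [-0.2, -0.8, -2.3]
opening: 0.38
grip_force: 30.0
```

>>> step_arm(plan=[[[0, 0, 0, 0, -1], [0, 0, 0, 0, -1], [0, 0, 0, 0, -1]]])

```text
t: 5.17
eef_pos: [567.3, -0.6, 112.3]
tcp_rot: [3.141, 0.003, 2.857]
ft_force: [-0.5, 0.4, -1.4]
opening: 0.383
grip_force: 30.0
```

Run:
```python
from h import *
s=env.state(); print(s["t"],s["eef_pos"],np.degrees(s["tcp_rot"]))
c=cal("wrist"); im=env.read_camera("wrist"); a=im[60:320,190:450]
d=env.read_camera("side"); s2=env.read_camera("scene")
A=cv2.resize(a,(500,500)); B=cv2.resize(d[140:240,265:365],(300,300)); C=cv2.resize(s2[170:250,270:350],(300,300))
cv2.imwrite("pics/c5.png",np.hstack([A,np.vstack([B,C])[:500]]))
```

```text
5.1667 [ 5.67271853e+02 -5.53725127e-01  1.12331266e+02] [1.79972181e+02 1.56420234e-01 1.63677525e+02]
```

View pics/c5.png

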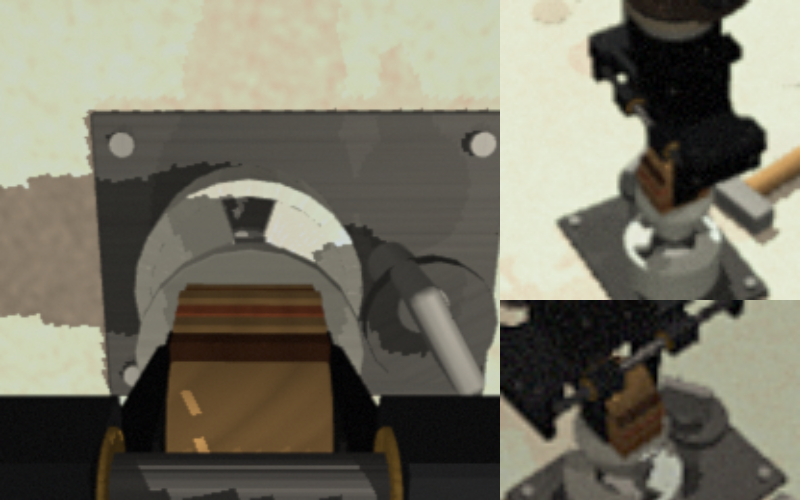

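>>> step_arm(plan=[[[0, 0, 7, 0, -1], [0, 0, 12, 0, -1], [0, 0, 12, 0, -1], [0, 0, 12, 0, -1], [0, 0, 12, 0, -1], [0, 0, 12, 0, -1]]])

```text
t: 5.82
eef_pos: [566.6, -0.7, 98.7]
tcp_rot: [3.142, 0.0, 2.857]
ft_force: [-0.3, -0.3, -1.6]
opening: 0.375
grip_force: 30.0
```

```bash
cat > m.py <<'E'
from h import *
from scipy.optimize import least_squares
s=env.state(); print(s["t"],s["eef_pos"],np.degrees(s["tcp_rot"]),s["ft_force"],s["qvel"])
c=cal("wrist"); im=env.read_camera("wrist"); p=np.array(s["eef_pos"]);y=s["tcp_rot"][2]
X=np.array([np.cos(y),np.sin(y)]);Y=np.array([np.sin(y),-np.cos(y)])
g=cv2.cvtColor(im,cv2.COLOR_BGR2GRAY).astype(int)
for r in(225,235): print(r,g[r,250:275].tolist(),g[r,368:390].tolist())
cv2.imwrite("pics/c6.png",cv2.resize(im[90:300,190:450],(780,630))[:600])
E
python3 m.py
```

```text
5.8167 [566.55335782  -0.68235211  98.68687944] [1.79999278e+02 9.81746844e-03 1.63675962e+02] [-0.33597242 -0.34747642 -1.61494425] [ 0.00029241 -0.0029382  -0.00025409  0.00174284  0.00031874 -0.00046183]
225 [45, 46, 46, 47, 46, 44, 45, 56, 96, 127, 128, 126, 126, 124, 117, 126, 125, 127, 125, 126, 126, 125, 125, 126, 125] [105, 111, 123, 124, 123, 123, 112, 98, 122, 125, 124, 125, 118, 83, 48, 41, 30, 33, 33, 36, 47, 49]
235 [47, 44, 48, 45, 46, 47, 47, 46, 46, 59, 94, 123, 126, 128, 127, 127, 127, 127, 128, 128, 128, 129, 128, 128, 130] [125, 127, 128, 127, 128, 127, 128, 128, 125, 115, 115, 78, 83, 80, 46, 32, 38, 48, 45, 45, 47, 48]
```

View pics/c6.png

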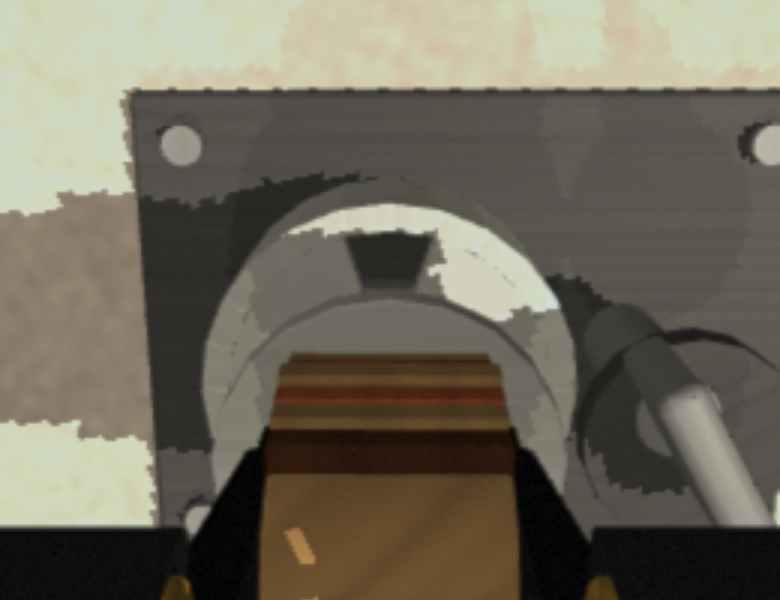

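Run:
```python
from h import *
s=env.state(); c=cal("wrist"); p=np.array(s["eef_pos"]);y=s["tcp_rot"][2]; X=np.array([np.cos(y),np.sin(y)]);Y=np.array([np.sin(y),-np.cos(y)])
def f(u,v,z): d=onz("wrist",(190+u/3,90+v/3),z,c)[:2]-p[:2]; return (d@X).round(2),(d@Y).round(2)
u0=98.7-49.7
print("ring front",f(391,204,47),"-43"); print("ring L/R",f(203,390,47),f(577,390,47)); print("flange low/top",f(391,290,u0+34),f(391,301,u0+42)); print("slot",f(347,237,47),f(435,237,47))
```

```text
ring front (np.float64(42.57), np.float64(1.49)) -43
ring L/R (np.float64(-0.82), np.float64(-42.05)) (np.float64(-0.87), np.float64(44.59))
flange low/top (np.float64(32.46), np.float64(1.4)) (np.float64(32.49), np.float64(1.38))
slot (np.float64(35.21), np.float64(-8.25)) (np.float64(35.2), np.float64(11.24))
```

>>> step_arm(plan=[[[0.8, 0, 0, 0, -1], [0.8, 0, 3, 0, -1], [0.8, 0, 5, 0, -1], [0.8, 0, 7, 0, -1], [0.8, 0, 9, 0, -1], [0.8, 0, 9, 0, -1]]])

```text
t: 6.37
eef_pos: [565.5, -0.4, 89.1]
tcp_rot: [-3.142, -0.001, 2.857]
ft_force: [-0.5, 0.8, -2.5]
opening: 0.376
grip_force: 30.0
```

>>> step_arm(plan=[[[0, 0, 3, 0, -1], [0, 0, 6, 0, -1], [0, 0, 9, 0, -1], [0, 0, 12, 0, -1], [0, 0, 14, 0, -1], [0, 0, 14, 0, -1], [0, 0, 14, 0, -1]]])

```text
t: 6.95
eef_pos: [565.6, -0.4, 75.4]
tcp_rot: [-3.142, -0.0, 2.857]
ft_force: [0.1, 1.1, -4.0]
opening: 0.379
grip_force: 30.0
```

>>> step_arm(plan=[[[0, 0, 3, 0, -1], [0, 0, 6, 0, -1], [0, 0, 9, 0, -1], [0, 0, 11, 0, -1], [0, 0, 11, 0, -1], [0, 0, 11, 0, -1], [0, 0, 11, 0, -1]]])

```text
t: 7.53
eef_pos: [565.9, -0.4, 65.3]
tcp_rot: [3.141, 0.001, 2.857]
ft_force: [-1.4, 0.3, 7.9]
opening: 0.379
grip_force: 30.0
```

>>> step_arm(plan=[[[0, 0, 1.5, 0, -1], [0, 0, 1.5, 0, -1], [0, 0, 1.5, 0, -1], [0, 0, 1.5, 0, -1]]])

```text
t: 7.87
eef_pos: [565.9, -0.4, 63.9]
tcp_rot: [3.141, 0.001, 2.857]
ft_force: [-2.5, 0.9, 8.8]
opening: 0.376
grip_force: 30.0
```

```bash
python3 -c "
from h import *
for i in range(3):
  s=env.state(); print(s['eef_pos'],s['ft_force'],s['moment'],s['tcp_rot']); env.read_camera('side')"
```

```text
[ 5.65931641e+02 -4.42562710e-01  6.38960149e+01] [-2.49799036  0.89743124  8.79600203] [ 0.14718332  0.5175058  -0.00367681] [3.14140537e+00 1.07085843e-03 2.85667990e+00]
[ 5.65936471e+02 -4.51024107e-01  6.38987454e+01] [-2.03683111 -0.27824395  9.49982365] [0.14690101 0.47014718 0.03344483] [3.14142125e+00 1.07842503e-03 2.85667219e+00]
[ 5.65944585e+02 -4.38304652e-01  6.38999272e+01] [-2.34697624  0.50309588  9.41661258] [ 0.12279409  0.509458   -0.00501758] [3.14141210e+00 1.09386209e-03 2.85672020e+00]
```

>>> step_arm(plan=[[[0, 0.15, 0, 6, -1], [0, 0.3, 0, 12, -1], [-0.05, 0.4, 0, 18, -1], [-0.1, 0.5, 0, 24, -1], [-0.15, 0.65, 0, 30, -1], [-0.25, 0.75, 0, 36, -1], [-0.35, 0.85, 0, 42, -1], [-0.45, 0.95, 0, 48, -1]]])

```text
t: 8.68
eef_pos: [567.3, 0.2, 64.1]
tcp_rot: [3.139, 0.002, 2.014]
ft_force: [0.2, -1.4, 9.3]
opening: 0.376
grip_force: 30.0
```

```bash
python3 -c "
from h import *
s=env.state(); print(s['eef_pos'],s['ft_force'],s['moment'],np.degrees(s['tcp_rot']))"
```

```text
[5.67325284e+02 1.62425783e-01 6.41120515e+01] [ 0.23918745 -1.36377839  9.33472873] [-0.11140625  0.10204724  0.00785646] [1.79871233e+02 9.15784157e-02 1.15388829e+02]
```

>>> step_arm(plan=[[[0, 0.15, 0, 6, -1], [0, 0.3, 0, 12, -1], [-0.05, 0.4, 0, 18, -1], [-0.1, 0.5, 0, 24, -1], [-0.15, 0.65, 0, 30, -1], [-0.25, 0.75, 0, 36, -1], [-0.35, 0.85, 0, 42, -1], [-0.35, 0.85, 0, 42, -1]]])

```text
t: 9.35
eef_pos: [567.6, 0.5, 64.0]
tcp_rot: [3.14, -0.0, 1.279]
ft_force: [-3.3, 2.0, 9.2]
opening: 0.374
grip_force: 30.0
```

>>> step_arm(plan=[[[0, 0, -1, 0, -1], [0, 0, -3, 0, -1], [0, 0, -5, 0, -1], [0, 0, -5.5, 0, -1], [0, 0, -5.5, 0, -1], [0, 0, -5.5, 0, -1]]])

```text
t: 9.85
eef_pos: [567.5, 0.5, 69.0]
tcp_rot: [3.141, -0.0, 1.286]
ft_force: [-1.0, 2.7, 7.2]
opening: 0.379
grip_force: 30.0
```

```bash
python3 -c "
from h import *
s=env.state(); print(s['eef_pos'],s['ft_force'],s['moment'],np.degrees(s['tcp_rot']))"
```

```text
[5.67529425e+02 5.20265185e-01 6.89665826e+01] [-1.04087214  2.73510246  7.21342334] [ 0.38164224  0.28430769 -0.05424492] [ 1.79955139e+02 -1.77329528e-02  7.36747376e+01]
```

>>> step_arm(plan=[[[0, 0, 0, 0, 0.2], [0, 0, 0, 0, 0.2], [0, 0, 0, 0, 0.2], [0, 0, 0, 0, 0.2], [0, 0, -10, 0, 0.2], [0, 0, -40, 0, 0.2], [0, 0, -80, 0, 0.2], [0, 0, -110, 0, 0.2]]])

```text
t: 10.52
eef_pos: [567.4, 0.4, 181.5]
tcp_rot: [3.141, -0.0, 1.286]
ft_force: [0.7, -0.3, -0.4]
opening: 0.599
grip_force: 0.0
```

>>> step_arm(plan=[[[-15, 0, -35, 0, 0.2], [-30, 0, -35, 0, 0.2], [-30, 0, -35, 0, 0.2], [-30, 0, -35, 0, 0.2]]])

```text
t: 10.85
eef_pos: [558.6, -28.7, 214.2]
tcp_rot: [3.141, -0.0, 1.285]
ft_force: [0.0, 0.7, 0.1]
opening: 0.598
grip_force: 0.0
```

Run:
```python
from h import *
s=env.state(); print(s["t"],s["eef_pos"],s["tcp_rot"],s["opening"],s["joints"])
c=cal("wrist"); im=env.read_camera("wrist"); np.savez("w3.npz",K=c[0],E=c[1]); cv2.imwrite("pics/w3.png",im)
d=env.read_camera("side")
cv2.imwrite("pics/c7.png",np.hstack([cv2.resize(im[0:250,180:460],None,fx=2,fy=2),cv2.resize(d[140:240,270:365],None,fx=2.5,fy=5)]))
```

```text
10.85 [558.61048371 -28.67591373 214.18905017] [ 3.14099206e+00 -1.22186935e-04  1.28468606e+00] 0.5981527816421277 [-1.69404947e-01  3.98003281e-01  1.72282516e+00  6.03419638e-05
  1.02015348e+00  1.16673795e-01]
```

View pics/c7.png

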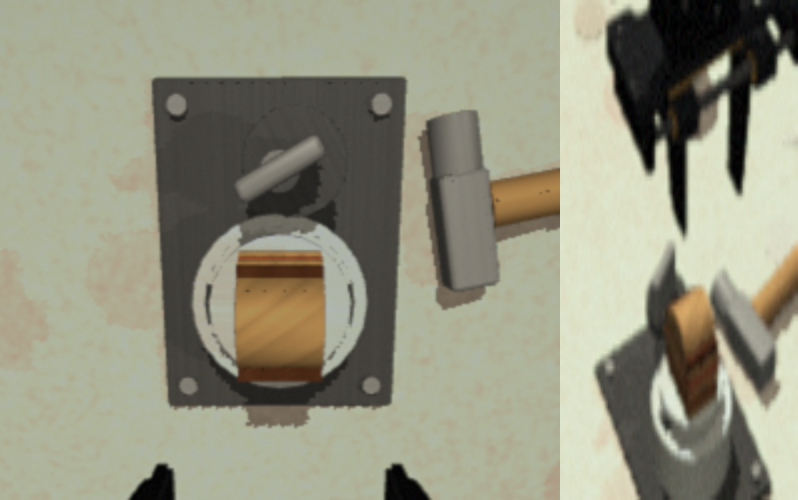

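Run:
```python
from h import *
im=cv2.imread("pics/w3.png"); z=np.load("w3.npz"); c=(z["K"],z["E"],0)
h=cv2.cvtColor(im,cv2.COLOR_BGR2HSV)
roi=np.zeros(im.shape[:2],np.uint8); roi[60:104,290:350]=255
m=cv2.inRange(h,(0,0,125),(180,80,255))&roi
k=max(cv2.findContours(m,0,1)[0],key=cv2.contourArea); r=cv2.minAreaRect(k); print(r)
b=[onz("wrist",p,97,c)[:2] for p in cv2.boxPoints(r)]; print(np.round(b,1).tolist())
for i in range(2): d=b[i+1]-b[i]; print(np.hypot(*d),np.degrees(np.arctan2(d[1],d[0])))
print(np.mean(b,0))
p=np.array([558.61,-28.68]); y=1.28469; q=np.mean(b,0)-p; print(q@[np.cos(y),np.sin(y)],q@[np.sin(y),-np.cos(y)])
a=np.radians(73.6); t=np.array([567.1,-.6])+62*np.array([np.cos(a),np.sin(a)])-p; print("geom",t+p,t@[np.cos(y),np.sin(y)],t@[np.sin(y),-np.cos(y)])
F=[onz("wrist",(180+u/2,v/2),47,c)[:2]for u,v in((193,305),(367,305))];print(np.linalg.norm(F[1]-F[0]),np.mean(F,0))
```

```text
((319.2176208496094, 82.37306213378906), (7.198156356811523, 44.916500091552734), 59.74356460571289)
[[566.7, 59.6], [601.3, 67.2], [602.8, 61.9], [568.0, 54.1]]
35.43835617039528 12.401039954635571
5.496944427470593 -73.90460460224273
[584.69713292  60.68749322]
93.09698982490399 -0.1945113280050137
geom [584.60517032  58.87746642] 91.33458699789587 0.22808827285218314
86.68213631877427 [567.4715761   -1.03769913]
```

>>> step_arm(plan=[[[20, 0, 0, -7, -0.37], [40, 0, 0, -14, -0.37], [60, 0, 0, -21, -0.37], [80, 0, 0, -28, -0.37], [92, 0, 0, -35, -0.37], [92, 0, 0, -42, -0.37], [92, 0, 0, -49, -0.37], [92, 0, 0, -56, -0.37]]])

```text
t: 11.62
eef_pos: [584.4, 61.0, 212.5]
tcp_rot: [-3.14, -0.001, 2.271]
ft_force: [-0.6, 0.5, -0.7]
opening: 0.319
grip_force: 0.0
```

>>> step_arm(plan=[[[0, 0, 0, -7, -0.37], [0, 0, 0, -14, -0.37], [0, 0, 0, -21, -0.37], [0, 0, 0, -28, -0.37], [0, 0, 0, -35, -0.37], [0, 0, 0, -42, -0.37], [0, 0, 0, -49, -0.37], [0, 0, 0, -56, -0.37]]])

```text
t: 12.28
eef_pos: [584.5, 60.6, 212.6]
tcp_rot: [3.141, -0.002, -3.036]
ft_force: [-0.1, 0.0, -0.2]
opening: 0.315
grip_force: 0.0
```

>>> step_arm(plan=[[[0, 0, 0, -7, -0.37], [0, 0, 30, -7, -0.37], [0, 0, 65, -7, -0.37], [0, 0, 85, -7, -0.37], [0, 0, 85, -7, -0.37], [0, 0, 85, -7, -0.37], [0, 0, 85, -7, -0.37]]])

```text
t: 12.87
eef_pos: [585.3, 60.3, 129.5]
tcp_rot: [-3.141, 0.001, -2.92]
ft_force: [0.5, -0.3, 0.2]
opening: 0.313
grip_force: 0.0
```

Run:
```python
from h import *
s=env.state(); print(s["t"],s["eef_pos"],np.degrees(s["tcp_rot"]),s["opening"],s["joints"])
d=env.read_camera("side"); s2=env.read_camera("scene"); im=env.read_camera("wrist")
cv2.imwrite("pics/c8.png",np.hstack([cv2.resize(im[60:300,190:430],(500,500)),np.vstack([cv2.resize(d[120:220,270:390],(300,250)),cv2.resize(s2[150:250,260:380],(300,250))])]))
```

```text
12.8667 [585.27661567  60.28586969 129.48367391] [-1.79991850e+02  4.35111564e-02 -1.67299447e+02] 0.31273664612345203 [-9.61371948e-03  5.36504324e-01  1.74118116e+00  4.68680569e-05
  8.63135368e-01 -1.80210691e+00]
```

View pics/c8.png

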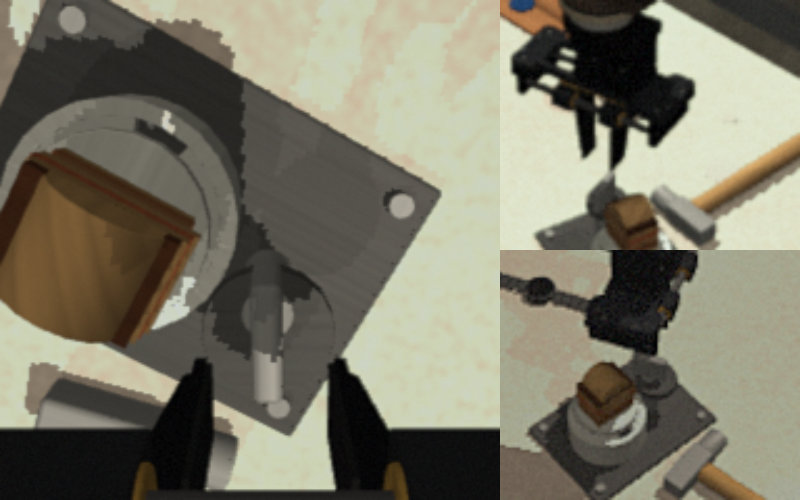

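>>> step_arm(plan=[[[0, 0, 25, 0, -0.37], [0, 0, 45, 0, -0.37], [0, 0, 58, 0, -0.37], [0, 0, 58, 0, -0.37], [0, 0, 58, 0, -1], [0, 0, 58, 0, -1], [0, 0, 58, 0, -1], [0, 0, 58, 0, -1]]])

```text
t: 13.68
eef_pos: [585.5, 59.2, 71.9]
tcp_rot: [-3.14, 0.002, -2.92]
ft_force: [-2.5, -7.0, 3.7]
opening: 0.1
grip_force: 30.0
```

>>> step_arm(plan=[[[0, 0, 0, 0, -1], [0, 0, 0, 0, -1], [0, 0, 0, 0, -1]]])

```text
t: 13.93
eef_pos: [585.5, 59.1, 71.9]
tcp_rot: [-3.14, 0.002, -2.92]
ft_force: [-0.5, -6.4, 4.5]
opening: 0.102
grip_force: 30.0
```

```bash
python3 -c "
from h import *
s=env.state(); print(s['eef_pos'],s['ft_force'],s['moment'],np.degrees(s['tcp_rot']))"
```

```text
[585.48200983  59.14990853  71.91797403] [-0.52001791 -6.37784552  4.45304532] [-0.81419116 -0.0908722   0.11437081] [-1.79914725e+02  1.20264822e-01 -1.67304265e+02]
```

>>> step_arm(plan=[[[1, -0.8, 0, 0, -1], [1, -0.8, 0, 6, -1], [1, -0.8, 0, 12, -1], [1, -0.8, 0, 18, -1], [1, -0.8, 0, 24, -1], [1, -0.8, 0, 30, -1], [1, -0.8, 0, 36, -1], [1, -0.8, 0, 42, -1]]])

```text
t: 14.6
eef_pos: [585.3, 58.3, 71.9]
tcp_rot: [3.14, 0.004, 2.625]
ft_force: [3.1, -5.2, 3.5]
opening: 0.102
grip_force: 30.0
```

```bash
cat > f.py <<'E'
from h import *
for i in range(2):
    s=env.state(); print(s['t'],np.round(s['eef_pos'],2),np.round(s['ft_force'],1),np.round(s['moment'],3),np.degrees(s['tcp_rot'])[2].round(2), "Mrel",(np.degrees(s['tcp_rot'])[2]+180+16.4).round(1)); env.read_camera("side")
E
python3 f.py
```

```text
14.6 [585.34  58.3   71.92] [ 3.1 -5.2  3.5] [-0.987 -0.533  0.093] 150.4 Mrel 346.8
14.65 [585.36  58.26  71.94] [ 3.  -5.3  3.5] [-0.912 -0.583 -0.088] 149.94 Mrel 346.3
```

>>> step_arm(plan=[[[-0.3, -0.5, 0, 4, -1], [-0.3, -0.5, 0, 8, -1], [-0.3, -0.5, 0, 11, -1], [-0.3, -0.5, 0, 11, -1], [-0.3, -0.5, 0, 11, -1]]])

```text
t: 15.12
eef_pos: [585.2, 58.0, 71.9]
tcp_rot: [3.139, 0.003, 2.439]
ft_force: [3.5, -2.5, 6.4]
opening: 0.102
grip_force: 30.0
```

```bash
python3 f.py
```

```text
15.1167 [585.24  58.05  71.92] [ 3.5 -2.5  6.4] [-0.521 -0.579 -0.058] 139.76 Mrel 336.2
15.1667 [585.2   58.08  71.88] [ 4.1 -2.9  6.9] [-0.48  -0.57  -0.034] 139.78 Mrel 336.2
```

>>> step_arm(plan=[[[0, 0, 0, 3, -1], [0, 0, 0, 6, -1], [0, 0, 0, 6, -1], [0, 0, 0, 6, -1]]])

```text
t: 15.55
eef_pos: [585.1, 58.0, 71.9]
tcp_rot: [3.139, 0.003, 2.335]
ft_force: [2.9, -2.7, 6.3]
opening: 0.102
grip_force: 30.0
```

```bash
python3 f.py
```

```text
15.55 [585.12  58.    71.87] [ 2.9 -2.7  6.3] [-0.619 -0.478 -0.11 ] 133.77 Mrel 330.2
15.6 [585.13  58.    71.91] [ 3.2 -3.6  6. ] [-0.631 -0.484 -0.018] 133.79 Mrel 330.2
```

```bash
sed -i 's/range(2)/range(4)/; s/"Mrel"/np.round(s["tau"][5],3),"Mrel"/' f.py; python3 f.py
```

```text
15.65 [585.12  57.98  71.89] [ 1.4 -2.7  6.4] [-0.675 -0.514 -0.085] 133.78 -0.056 Mrel 330.2
15.7 [585.13  58.    71.88] [ 3.4 -2.4  6.8] [-0.603 -0.46  -0.064] 133.79 -0.063 Mrel 330.2
15.75 [585.14  57.98  71.89] [ 2.7 -2.3  6.9] [-0.696 -0.469 -0.013] 133.79 -0.065 Mrel 330.2
15.8 [585.14  57.98  71.9 ] [ 2.4 -3.5  6.4] [-0.626 -0.502 -0.014] 133.79 -0.065 Mrel 330.2
```

>>> step_arm(plan=[[[0, 0, 0, 2, -1], [0, 0, 0, 4, -1], [0, 0, 0, 4, -1], [0, 0, 0, 4, -1]]])

```text
t: 16.18
eef_pos: [585.1, 57.9, 71.9]
tcp_rot: [3.139, 0.003, 2.265]
ft_force: [2.6, -4.9, 7.2]
opening: 0.102
grip_force: 30.0
```

```bash
python3 f.py
```

```text
16.1833 [585.1   57.95  71.9 ] [ 2.6 -4.9  7.2] [-0.718 -0.454  0.088] 129.79 0.159 Mrel 326.2
16.2333 [585.1   57.95  71.9 ] [ 3.5 -3.3  7.4] [-0.713 -0.411  0.087] 129.8 0.071 Mrel 326.2
16.2833 [585.06  57.96  71.9 ] [ 2.7 -3.   7.1] [-0.689 -0.447  0.063] 129.8 0.049 Mrel 326.2
16.3333 [585.09  57.95  71.92] [ 2.4 -3.4  6.6] [-0.652 -0.413  0.053] 129.8 0.045 Mrel 326.2
```

>>> step_arm(plan=[[[0, 0, 0, 1.5, -1], [0, 0, 0, 3, -1], [0, 0, 0, 3, -1], [0, 0, 0, 3, -1]]])

```text
t: 16.72
eef_pos: [585.1, 57.9, 71.9]
tcp_rot: [3.139, 0.002, 2.213]
ft_force: [1.8, -3.6, 7.4]
opening: 0.102
grip_force: 30.0
```

```bash
python3 f.py
```

```text
16.7167 [585.05  57.89  71.88] [ 1.8 -3.6  7.4] [-0.713 -0.458  0.191] 126.81 0.22 Mrel 323.2
16.7667 [585.07  57.92  71.88] [ 2.4 -5.   7. ] [-0.741 -0.42   0.086] 126.81 0.156 Mrel 323.2
16.8167 [585.06  57.92  71.91] [ 2.8 -4.   7.3] [-0.775 -0.38   0.092] 126.81 0.141 Mrel 323.2
16.8667 [585.04  57.92  71.89] [ 2.4 -4.4  7.8] [-0.738 -0.395  0.114] 126.81 0.138 Mrel 323.2
```

>>> step_arm(plan=[[[0, 0, 0, 1.5, -1], [0, 0, 0, 3, -1], [0, 0, 0, 3, -1], [0, 0, 0, 3, -1]]])

```text
t: 17.25
eef_pos: [585.0, 57.9, 71.9]
tcp_rot: [3.139, 0.002, 2.161]
ft_force: [2.1, -5.1, 7.0]
opening: 0.103
grip_force: 30.0
```

```bash
python3 f.py
```

```text
17.25 [585.01  57.91  71.9 ] [ 2.1 -5.1  7. ] [-0.845 -0.371  0.098] 123.82 0.237 Mrel 320.2
17.3 [584.98  57.89  71.85] [ 2.5 -3.4  6.9] [-0.821 -0.317  0.132] 123.82 0.166 Mrel 320.2
17.35 [585.04  57.89  71.9 ] [ 1.9 -4.5  7.2] [-0.783 -0.361  0.145] 123.82 0.151 Mrel 320.2
17.4 [585.   57.9  71.9] [ 2.6 -4.   7.5] [-0.825 -0.325  0.147] 123.82 0.149 Mrel 320.2
```

>>> step_arm(plan=[[[0, 0, 0, 0, -0.5], [0, 0, 0, 0, -0.5], [0, 0, 0, 0, -0.5], [0, 0, -10, 0, -0.5], [0, 0, -40, 0, -0.5], [0, 0, -80, 0, -0.5], [0, 0, -110, 0, -0.5], [0, 0, -110, 0, -0.5]]])

```text
t: 18.12
eef_pos: [586.0, 58.5, 187.2]
tcp_rot: [3.134, 0.005, 2.159]
ft_force: [0.4, -0.4, -1.0]
opening: 0.253
grip_force: 0.0
```

```bash
sed -i 's/range(4)/range(1)/' f.py; python3 f.py
python3 - <<'E'
from h import *
im=env.read_camera("wrist"); c=cal("wrist"); np.savez("w4.npz",K=c[0],E=c[1]); cv2.imwrite("pics/w4.png",im)
A=cv2.resize(im[60:310,150:490],None,fx=2.35,fy=2.35); cv2.imwrite("pics/c9.png",A[:600,:800])
E
```

```text
18.1167 [585.98  58.51 187.16] [ 0.4 -0.4 -1. ] [ 0.051 -0.087  0.034] 123.71 0.0 Mrel 320.1
```

View pics/c9.png

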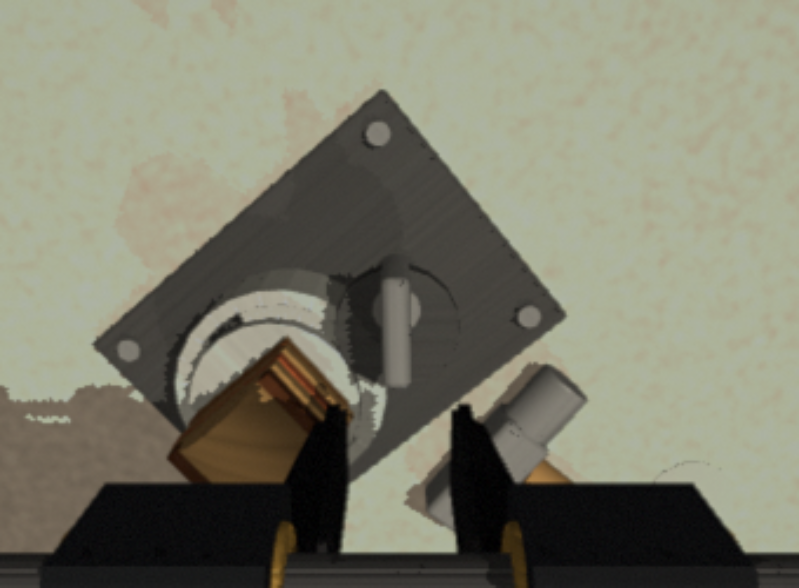

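```bash
python3 -c "
from h import *
print(env.job_done())"
```

```text
the job is handed in; nothing more can be done
None
```

The rest is locked in the mount after its quarter turn, the eccentric bears on its flange, and I handed the job in at about 18 s; the hand-in gave no verdict. That it bears firmly I judge from the turning torque, about 0.24 N m near the end against 0.25 expected, as the contact force was not measured.

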